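# Turn the leaf of the stock-record stand

### The job

Turn the rigid leaf of the stock-record stand over its spine with a fingertip, so that it lies fully down and flat on the other side, and then move clear. Only push and press it: do not pinch it, do not let it slap over, and do not shove or lift the stand. Leave the carton, the bearing and the cable gland on the bench alone.

Things in the scene. Friction and masses are not known exactly. Their poses are not given: they have to be found in the camera images.
- stand: Green steel record stand, loose on the bench, about 2 to 3.3 kg; slides if pushed hard. Origin: centre of its underside; x along the spine, y across, z up; turned at most 0.45 rad at the start. Foot plate 200 x 200 x 12 mm. Two flat rests, 8 mm thick, tops 100 mm up, reach 110 mm from the spine to -y and to +y, 200 mm long. Open beneath, save upright plates at x = -85 and 85 mm.
- spine (a point): Middle of the spine on the stand: the leaf's hinge axis, which runs along the stand's x axis 104 mm above the bench.
- leaf (a joint): Angle of the stiff-hinged leaf, rad: 0 flat over the stand's -y rest, pi/2 upright, 3.14 flat over the +y rest (hard stops). Starts at 0.10 to 0.45. It stays at any angle it is left at; 1 to 3 N at the free edge turn it.
- leaf_edge (a point): Middle of the leaf's free edge, half-way through its thickness; moves with it. The leaf: aluminium plate, white sheet on each face, 210 mm along the spine, 160 mm from hinge axis to free edge (50 mm beyond the rest), 7 mm thick (4 mm in the outermost 3 mm), 0.2 kg. Axes: x along the spine, y from free edge to spine, z out of the face on top at the start.
- sheet_up: White plastic sheet on the leaf face that is on top at the start (ends underneath). Origin on the hinge axis, axes as leaf_edge.
- sheet_down: White plastic sheet on the leaf face that is underneath at the start (ends on top). Origin on the hinge axis, axes as leaf_edge.
- carton: Small cardboard carton, 75 x 55 x 45 mm high, on the bench; origin at the centre of its underside. Leave alone.
- bearing: Steel bearing ring, 62 mm outside, 30 mm bore, 18 mm high, lying on the bench; origin at the centre of its underside. Leave alone.
- gland: Grey metal cable gland, flange 48 mm across, 40 mm high, standing on the bench; origin at the centre of its underside. Leave alone.

How it is judged:
By the outcome, as a careful person would: the job done as asked, in the order asked, and still so for the second after the job is handed in, with the robot touching nothing.
It also fails if it takes over 51 s, if anything falls off the work surface, if the arm or the gripper's body presses on something with over 40 N, if the wrist force passes 120 N, or if a joint passes its speed limit or range.

### The arm

A 6-joint arm with a two-finger parallel gripper is mounted at the origin on the work surface. World frame = base frame: x ahead of the robot, y to its left, z up, the work surface at z = 0. Lengths are in m, angles in degrees, forces in N, time in s.
With the tool pointing down it reaches from about 0.3 to 0.825 m from the base axis. Payload 5.4 kg.
Tool frame: the origin (TCP) lies midway between the tips of the shut fingers; the grasp point (between the pads) lies 19 mm behind it; z points along the fingers, y is the line along which they close (so a half turn about z gives the same grasp; the last joint's range is limited). The gripper opens to 92 mm and grips with 3 to 60 N. Pads are 20 mm wide; open, the fingers measure 128 mm over their backs; the gripper's body (75 mm by 189 mm) begins 69 mm behind the grasp point.
Start: joints at [-12.038, 9.076, 91.501, -0, 79.423, -12.038], TCP at [0.575, -0, 0.215] pointing down, gripper open.
Joint ranges: [-166.64, 166.64], [-54.1, 131.32], [10.49, 154.53], [-73.88, 253.88], [9.74, 151.15], [-171.62, 171.62]. Speed limits (degrees/s): [147.25, 147.25, 180, 180, 180, 180].

### API

Orientations are given as [roll, pitch, yaw] about the fixed x, y, z axes, in that order (R = Rz(yaw) Ry(pitch) Rx(roll)).
In Python, from cell import get_obs, snapshot, sign_off gives the robot as it stands.
- The arm moves only by the shell command python3 -m inch 'ROWS' [FORCE]. ROWS is JSON, one flat list of numbers, 7 for each row, row after row: the gripper command: -1 is shut, 1 is fully open, values between are in proportion, then the shift along the tool's x, y, z in mm, then the turn, a rotation vector about the tool's x, y, z in degrees. A call has 1 to 5 rows; each row shifts and turns the commanded pose from where the row before left it, along the tool's axes as they then stand; what a row does not reach is not made up. A row lasts 1/10 s, in which the tool goes at most 50 mm and 8.59 degrees, less where a joint would pass 70% of its speed; a pose out of reach is approached as far as the arm can. A call with a gripper value outside its range is refused whole. The fingers move at their own pace and stop on an object; FORCE is the grip in N (left out, the last holds). Time passes only in rows, so rows that do not move let the fingers close. It gives the time, the measured TCP pose, the force, the opening and the grip force at its end, in the units of the state.
- get_obs(): the state, without advancing time (a new reading comes with each control period).
- snapshot(name): name is "scene" or "side" or "wrist"; returns a dict with "color" (480x640x3 uint8, red, green, blue), "z_map" (480x640 float32, m along the optical axis (not along the pixel's ray), 0 where there is no reading), "fx", "fy", "cx", "cy" (pixels), "xyz" and "rotation" of the camera in the world. Camera axes: x right, y down, z forward; pixel columns grow to the right and rows downward; lengths in m; the calibration is good to about 2 mm. A picture is of the moment at which its call begins.
- sign_off(): hands the job in; it is judged then, once.
The state is a dict: "clock": time; "joints": joint angles; "qd": joint speeds; "tau": joint torques, N m; "position": TCP position; "tool_rot": TCP orientation; "ft_force": force on the tool from outside, world axes, zero at the start; "moment": the same for the moment, N m; "finger_gap": opening from 0.0 (shut) to 1.0 (fully open); "finger_force": force on a finger pad.
Only numpy, scipy, OpenCV 4.12 (cv2) and the standard library are available. Lean on these libraries where they do the work, as an engineer would, in place of code of your own. Each camera call takes 0.05 s, during which the arm holds its last target. There are 200 camera calls.

## Working session

There is one attempt and no reset: what is moved stays moved. The work goes in short steps, Python scripts to look and compute and a shell command to move; the robot and the scene stay as the last step left them, time stands still between calls to the robot, and variables do not carry over. Pictures are saved under pics/ and viewed, at most 10 in all, crops included, and the job is handed in when it is done.

```bash
mkdir -p pics; ls; python3 - <<'E'
from cell import get_obs,snapshot
import cv2,numpy as np
o=get_obs();print(o)
ims=[]
for n in("scene","side"):
    s=snapshot(n);np.savez(f"pics/{n}0.npz",**s)
    cv2.imwrite(f"pics/{n}0.png",s["color"][:,:,::-1])
    print(n,s["fx"],s["fy"],s["cx"],s["cy"],s["xyz"],s["rotation"])
E
```

```text
pics
{'clock': 0.0, 'joints': array([-1.20376646e+01,  9.11356991e+00,  9.15703612e+01,  1.08921854e-04,
        7.94234695e+01, -1.20366566e+01]), 'qd': array([ 0.01049441,  0.03768149, -0.02609297, -0.09985984, -0.00106119,
        0.02705092]), 'tau': array([ 4.79022274e-04, -3.85570908e+01, -3.22103977e+01,  7.00944406e-02,
        3.78346047e-02, -1.56143192e-04]), 'position': array([5.74381454e-01, 1.13166073e-04, 2.13625751e-01]), 'tool_rot': array([-1.79894983e+02, -2.25017126e-02,  8.99989513e+01]), 'ft_force': array([-0.09024794, -0.4238978 , -0.14223812]), 'moment': array([ 0.03025144, -0.02838024,  0.05588428]), 'finger_force': 0.0, 'finger_gap': 1.0010691691079212}
scene 497.71600698550986 497.71600698550986 319.41618000506804 231.48225996024047 [ 0.9352163  -0.61239091  0.81288467] [-136.04679022    0.5356811    28.15013776]
side 438.34316769134114 438.34316769134114 327.513247680547 242.35403704751977 [0.4575796  0.78823082 0.68969066] [-1.28317849e+02  1.06092835e-01 -1.68622121e+02]
```

View pics/scene0.png

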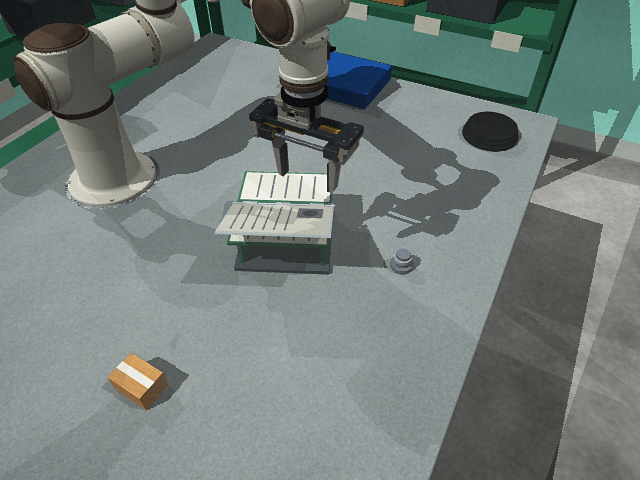

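View pics/side0.png

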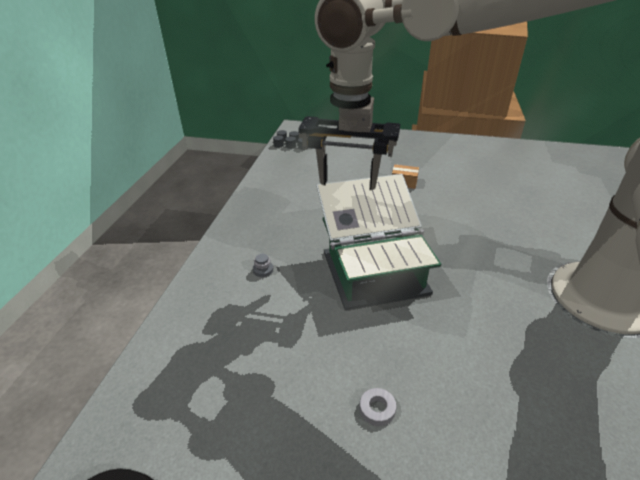

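The scene view shows the leaf, free edge nearer the camera, at about (217–334, 205–237). The carton is at (137,380) and the gland at (402,260). The side view shows the leaf with corners (319,183), (408,176), (423,226) and (331,238), the +y rest sheet at (340–438, 238–278), and the bearing at (378,405).

```bash
cat > h.py <<'E'
import numpy as np,cv2
from scipy.spatial.transform import Rotation as R
def cloud(s):
    v,u=np.mgrid[:480,:640];z=s["z_map"]
    p=np.stack([(u-s["cx"])/s["fx"]*z,(v-s["cy"])/s["fy"]*z,z],-1)
    return p@R.from_euler("xyz",s["rotation"],degrees=True).as_matrix().T+s["xyz"]
def stand(s):
    """white-ish pixels near the stand, as points"""
    P=cloud(s);c=s["color"].astype(int)
    return P,c
E
python3 - <<'E'
from h import *
for n in("side","scene"):
    s=np.load(f"pics/{n}0.npz");P,c=stand(s)
    hsv=cv2.cvtColor(s["color"],cv2.COLOR_RGB2HSV)
    near=(abs(P[...,0]-.55)<.25)&(abs(P[...,1])<.25)&(P[...,2]>.03)&(P[...,2]<.2)&(s["z_map"]>0)
    white=near&(hsv[...,1]<45)&(hsv[...,2]>170)
    k,l,st,ce=cv2.connectedComponentsWithStats(white.astype(np.uint8))
    for i in range(1,k):
        if st[i,4]<250:continue
        q=P[l==i];m=np.median(q,0);U,S,V=np.linalg.svd(q-q.mean(0),full_matrices=False);nn=V[2]*np.sign(V[2,2])
        d=(q-q.mean(0))@nn
        q=q[abs(d)<.006];V=np.linalg.svd(q-q.mean(0),full_matrices=False)[2];nn=V[2]*np.sign(V[2,2])
        r=cv2.minAreaRect(np.argwhere(l==i)[:,::-1].astype(np.float32))
        print(n,st[i],q.mean(0).round(4),"n",nn.round(3),"tilt",np.degrees(np.arccos(nn[2])).round(1),"min",q.min(0).round(3),"max",q.max(0).round(3))
    px={"side":[(321,185),(406,178),(421,225),(332,236),(342,249),(424,240),(436,264),(350,276)],"scene":[(219,233),(332,236),(230,204),(332,207),(244,175),(326,176),(328,199),(241,199),(236,268),(330,271)]}[n]
    for u,v in px: print(n,(u,v),P[v,u].round(4))
E
```

```text
side [ 317  174  104   67 3912] [ 0.5305 -0.0456  0.1403] n [-0.162  0.349  0.923] tilt 22.7 min [ 0.412 -0.153  0.107] max [0.654 0.057 0.171]
side [ 341  237   97   41 2390] [0.4756 0.0812 0.1016] n [ 0.    -0.002  1.   ] tilt 0.1 min [ 0.373 -0.002  0.098] max [0.57  0.159 0.105]
side (321, 185) [ 0.6458 -0.0661  0.167 ]
side (406, 178) [ 0.4551 -0.3732  0.0331]
side (421, 225) [ 0.4011 -0.1873  0.0012]
side (332, 236) [0.597  0.0518 0.1149]
side (342, 249) [0.5711 0.0734 0.1001]
side (424, 240) [0.4009 0.008  0.1002]
side (436, 264) [0.3748 0.0845 0.1008]
side (350, 276) [0.5406 0.1569 0.1032]
scene [ 240  172   90   30 2048] [0.4747 0.0741 0.1011] n [-0.004  0.004  1.   ] tilt 0.3 min [ 0.375 -0.003  0.095] max [0.571 0.153 0.106]
scene [ 215  201  120   40 3038] [ 0.5383 -0.0594  0.1453] n [-0.161  0.346  0.924] tilt 22.5 min [ 0.409 -0.155  0.103] max [0.659 0.069 0.171]
scene (219, 233) [ 0.4755 -0.1514  0.1641]
scene (332, 236) [0.5908 0.075  0.0009]
scene (230, 204) [ 0.3246  0.0569 -0.0008]
scene (332, 207) [0.601  0.053  0.1129]
scene (244, 175) [0.3735 0.0659 0.1012]
scene (326, 176) [0.538  0.147  0.1017]
scene (328, 199) [0.5769 0.0818 0.1017]
scene (241, 199) [ 0.4111 -0.0013  0.0988]
scene (236, 268) [ 0.4595 -0.1093  0.0116]
scene (330, 271) [ 0.6334 -0.0172  0.0008]
```

```bash
cat >> h.py <<'E'
H=np.array([.498,.024,.104]); YAW=24.9   # spine middle, stand yaw
SX=np.array([np.cos(np.radians(YAW)),np.sin(np.radians(YAW)),0]);SY=np.array([-SX[1],SX[0],0]);Z=np.array([0,0,1.])
def here(o):
    p=np.array(o["position"])-H;T=R.from_euler("xyz",o["tool_rot"],degrees=True).as_matrix()
    d=T[:,2];tilt=np.degrees(np.arctan2(d@SY,-d[2]))
    return p@SX*1e3,p@SY*1e3,(p[2]+H[2])*1e3,tilt,T
def go(x,r,z,tilt):
    """total shift (tool axes now, mm) and rotvec (deg) to pose over the stand"""
    from cell import get_obs
    o=get_obs();a=here(o);T=a[4]
    t=np.radians(tilt);d=SY*np.sin(t)-Z*np.cos(t);yx=SX;G=np.stack([np.cross(yx,d),yx,d],1)
    e=SX*(x-a[0])+SY*(r-a[1])+Z*(z-a[2])
    print("t",round(o["clock"],2),"at x r z tilt",np.round(a[:4],1),"F(stand xyz)",np.round([o["ft_force"]@SX,o["ft_force"]@SY,o["ft_force"][2]],1))
    print("  shift",np.round(T.T@e,1),"turn",np.round(R.from_matrix(T.T@G).as_rotvec(degrees=True),1))
E
python3 -m inch '[-1,0,0,-20,0,0,0,-1,0,0,-20,0,0,-8.3,-1,0,0,0,0,0,-8.3,-1,0,0,0,0,0,-8.3]' 20
python3 -m inch '[-1,-25,-12,0,0,0,0,-1,-25,-12,0,0,0,0,-1,-25,-12,0,0,0,0,-1,-25,-12,0,0,0,0,-1,-25,-12,0,0,0,0]'
python3 -m inch '[-1,-20,0,0,0,0,0,-1,0,0,0,0,7.5,0,-1,0,0,0,0,7.5,0,-1,0,0,0,0,7.5,0,-1,0,0,0,0,7.5,0]'
python3 -m inch '[-1,0,0,0,0,7.5,0,-1,0,0,0,0,7.5,0,-1,0,0,0,0,0,0]'
python3 -c "
from h import *
go(0,-190,150,45)"
```

```text
clock: 0.5
position: [0.5752, -0.0, 0.2551]
tool_rot: [180.0, 0.0, 115.2]
ft_force: [0.3, 0.8, -0.6]
finger_gap: 0.673
finger_force: 0.0
clock: 1.0
position: [0.5728, -0.1396, 0.254]
tool_rot: [-180.0, -0.0, 114.9]
ft_force: [0.1, -0.1, -0.4]
finger_gap: 0.243
finger_force: 0.0
clock: 1.5
position: [0.5817, -0.1572, 0.255]
tool_rot: [179.9, -30.3, 114.9]
ft_force: [0.1, -0.1, 0.4]
finger_gap: 0.003
finger_force: 0.0
clock: 1.8
position: [0.5805, -0.1582, 0.2485]
tool_rot: [-179.5, -45.5, 114.4]
ft_force: [-0.2, -1.0, -1.8]
finger_gap: 0.004
finger_force: 0.0
t 1.8 at x r z tilt [  -1.9 -200.   248.5   45.5] F(stand xyz) [-0.6 -0.8 -1.8]
  shift [-63.2   2.4  76.1] turn [-0.1 -0.5 -0.4]
```

```bash

python3 -m inch '[-1,-12.6,0.5,15.2,0,0,0,-1,-12.6,0.5,15.2,0,0,0,-1,-12.6,0.5,15.2,0,0,0,-1,-12.6,0.5,15.2,0,0,0,-1,-12.6,0.4,15.2,0,0,0]'
python3 -m inch '[-1,0,0,0,0,0,0]'
python3 - <<'E'
from h import *
go(0,-141,142,45)
from cell import snapshot
s=snapshot("scene");t=snapshot("side")
a=cv2.resize(s["color"][120:320,160:460],(800,533));cv2.imwrite("pics/a1.png",a[:,:,::-1])
b=cv2.resize(t["color"][100:320,220:520],(800,587));cv2.imwrite("pics/a2.png",b[:,:,::-1])
E
```

```text
clock: 2.3
position: [0.5802, -0.1469, 0.1565]
tool_rot: [179.9, -44.7, 115.0]
ft_force: [-0.0, 0.6, 0.2]
finger_gap: 0.001
finger_force: 0.0
clock: 2.4
position: [0.5787, -0.146, 0.1542]
tool_rot: [-179.8, -45.1, 114.8]
ft_force: [-0.6, 0.1, -0.0]
finger_gap: 0.004
finger_force: 0.0
t 2.4 at x r z tilt [   1.6 -188.2  154.2   45.1] F(stand xyz) [-0.5  0.3 -0. ]
  shift [24.7 -1.6 42. ] turn [-0.1 -0.1 -0.1]
```

View pics/a1.png

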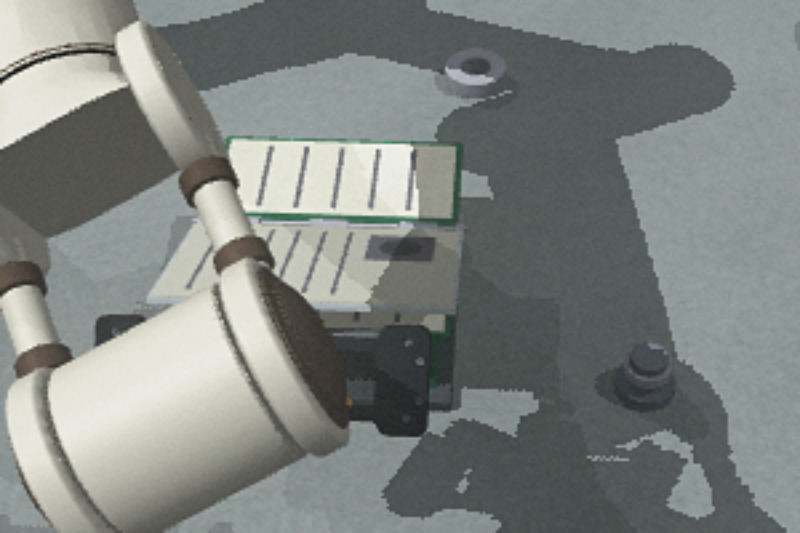

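The crop shows the gripper (95–430, 320–430) outside the leaf's free edge (150–455, ~300), not touching it. The stand, gland (648,375) and bearing (475,72) look undisturbed.

```bash

python3 -m inch '[-1,0,-0.5,14,0,0,0,-1,0,-0.5,14,0,0,0,-1,0,-0.6,14,0,0,0,-1,5,0,0,0,0,0,-1,5,0,0,0,0,0]'
python3 -m inch '[-1,4,0,0,0,0,0,-1,3,0,0,0,0,0,-1,2,0,0,0,0,0]' | egrep "pos|force"
python3 -m inch '[-1,2,0,0,0,0,0,-1,2,0,0,0,0,0]' | egrep "pos|ft_force"
python3 -m inch '[-1,2,0,0,0,0,0,-1,2,0,0,0,0,0]' | egrep "pos|ft_force"
python3 - <<'E'
from h import *
go(0,-141,142,45)
E
```

```text
clock: 3.0
position: [0.5635, -0.115, 0.1352]
tool_rot: [179.9, -44.9, 115.0]
ft_force: [0.5, -1.5, 0.3]
finger_gap: -0.001
finger_force: 0.0
position: [0.5607, -0.1093, 0.1409]
ft_force: [-0.4, 0.1, -0.1]
finger_force: 0.0
position: [0.5591, -0.1065, 0.1429]
ft_force: [0.5, -0.2, -0.6]
position: [0.5584, -0.1049, 0.1456]
ft_force: [2.9, -5.0, -0.9]
t 3.7 at x r z tilt [   0.5 -142.4  145.6   44.8] F(stand xyz) [ 0.5 -5.7 -0.9]
  shift [-1.5 -0.5  3.5] turn [ 0.1  0.2 -0. ]
```

```bash
cat > plan.py <<'E'
from h import *
def tcp(th,tau,L=16.,w=8.5):
    th,tau=np.radians([th,tau]);d=np.array([np.sin(tau),-np.cos(tau)]);n=np.array([np.cos(tau),np.sin(tau)])
    E=np.array([-160*np.cos(th),104+160*np.sin(th)])-2*np.array([np.sin(th),np.cos(th)])
    return E+L*d-w*n,d,n
th=np.arange(23,90.1,2.5);tau=45*(90-th)/67
p0,d,n=tcp(th[0],tau[0])
for i in range(1,len(th)):
    p,d1,n1=tcp(th[i],tau[i]);e=p-p0
    if i%3==1: print(th[i],"row",np.round([e@n,e@d],1),"turn",round(tau[i]-tau[i-1],2),"tcp",p.round(0),tau[i].round(1))
    p0,d,n=p,d1,n1
E
python3 plan.py
```

```text
25.5 row [ 6.  -2.8] turn -1.68 tcp [-140.  154.] 43.3
33.0 row [ 6.1 -2.5] turn -1.68 tcp [-132.  172.] 38.3
40.5 row [ 6.2 -2.2] turn -1.68 tcp [-121.  188.] 33.2
48.0 row [ 6.3 -2. ] turn -1.68 tcp [-108.  203.] 28.2
55.5 row [ 6.4 -1.7] turn -1.68 tcp [-94. 217.] 23.2
63.0 row [ 6.4 -1.4] turn -1.68 tcp [-78. 228.] 18.1
70.5 row [ 6.5 -1.1] turn -1.68 tcp [-60. 237.] 13.1
78.0 row [ 6.5 -0.8] turn -1.68 tcp [-41. 243.] 8.1
85.5 row [ 6.5 -0.5] turn -1.68 tcp [-22. 247.] 3.0
```

```bash

python3 -m inch '[-1,3,0,-1.4,0,-0.84,0,-1,3,0,-1.4,0,-0.84,0,-1,3,0,-1.4,0,-0.84,0,-1,3,0,-1.4,0,-0.84,0]' | egrep "ft_force"
python3 -c "
from h import *
go(0,-138,160,41.6)"
python3 -m inch '[-1,3,0,-1.3,0,-0.84,0,-1,3,0,-1.3,0,-0.84,0,-1,3,0,-1.3,0,-0.84,0,-1,3,0,-1.3,0,-0.84,0]' | egrep "ft_force"
python3 -m inch '[-1,4,0,-1.6,0,-1.1,0,-1,4,0,-1.6,0,-1.1,0,-1,4,0,-1.6,0,-1.1,0,-1,4,0,-1.5,0,-1.1,0]' | egrep "ft_force"
python3 -c "
from h import *
go(0,-121,188,33.2)
from cell import snapshot
t=snapshot('side')
b=cv2.resize(t['color'][100:320,220:520],(800,587));cv2.imwrite('pics/a3.png',b[:,:,::-1])"
```

```text
ft_force: [1.6, -4.7, -1.0]
t 4.1 at x r z tilt [   0.5 -137.   158.4   41.5] F(stand xyz) [-0.5 -5.  -1. ]
  shift [ 0.3 -0.5 -1.9] turn [ 0.   0.1 -0. ]
ft_force: [1.6, -5.1, 0.4]
ft_force: [1.1, -4.3, -0.1]
t 4.9 at x r z tilt [   0.5 -121.5  184.8   33.8] F(stand xyz) [-0.8 -4.4 -0.1]
  shift [ 2.1 -0.5 -2.4] turn [ 0.  -0.6  0. ]
```

View pics/a3.png

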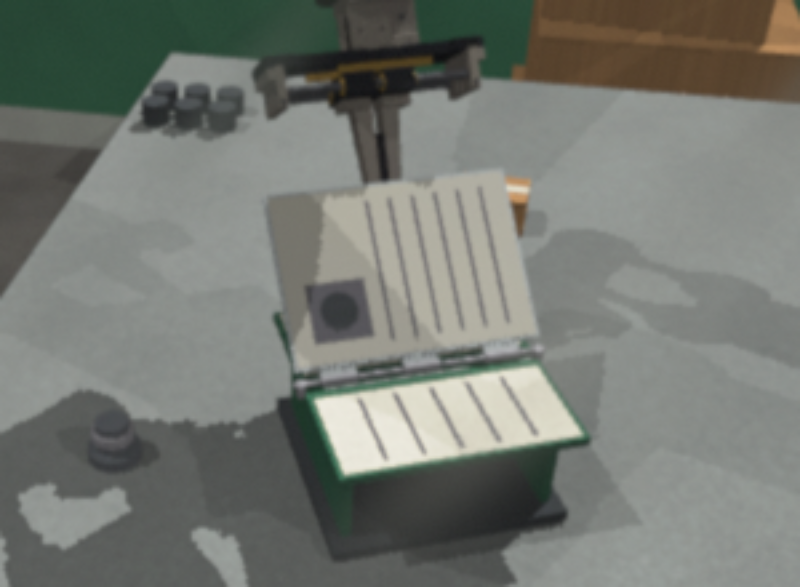

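The leaf, with corners (267,198) to (505,170), is rising on the finger at about 40° and the stand looks in place. Next I'll check the stand hasn't slid, then continue.

```bash
cat > chk.py <<'E'
from h import *
from cell import snapshot
def sheet(s):
    P=cloud(s);hsv=cv2.cvtColor(s["color"],cv2.COLOR_RGB2HSV)
    m=(abs(P[...,2]-.1015)<.004)&(hsv[...,1]<45)&(hsv[...,2]>110)&(abs(P[...,0]-.48)<.2)&(abs(P[...,1]-.08)<.15)
    k,l,st,c=cv2.connectedComponentsWithStats(m.astype(np.uint8));i=1+st[1:,4].argmax()
    r=cv2.minAreaRect((P[l==i][:,:2]*1e3).astype(np.float32));return np.round(r[0],1),np.round(r[1],1),round(r[2],1),st[i,4]
if __name__=="__main__":
    print(sheet(np.load("pics/side0.npz")));print(sheet(snapshot("side")))
E
python3 chk.py
python3 -m inch '[-1,5,0,-1.8,0,-1.3,0,-1,5,0,-1.8,0,-1.3,0,-1,5,0,-1.7,0,-1.3,0,-1,5,0,-1.7,0,-1.3,0]' | egrep "ft_force"
python3 -m inch '[-1,5,0,-1.5,0,-1.3,0,-1,5,0,-1.5,0,-1.3,0,-1,5,0,-1.4,0,-1.3,0,-1,5,0,-1.4,0,-1.3,0]' | egrep "ft_force"
python3 -c "
from h import *
go(0,-90,220,21)"
python3 chk.py
```

```text
(array([474.5,  78. ]), array([196. ,  98.3]), 25.1, np.int32(2730))
(array([474.5,  77.7]), array([196.4,  97.8]), 25.2, np.int32(2739))
ft_force: [0.9, -1.6, -2.1]
ft_force: [0.7, -1.4, -2.0]
t 5.8 at x r z tilt [  0.5 -92.7 215.4  23.4] F(stand xyz) [ 0.  -1.5 -2. ]
  shift [ 4.3 -0.5 -3.2] turn [ 0.  -2.4  0. ]
(array([474.5,  78. ]), array([196. ,  98.3]), 25.1, np.int32(2730))
(array([474.6,  77.8]), array([196.2,  97.9]), 24.8, np.int32(2741))
```

```bash

python3 -m inch '[-1,5.5,0,-1.5,0,-1.45,0,-1,5.5,0,-1.4,0,-1.45,0,-1,5.5,0,-1.4,0,-1.45,0,-1,5.5,0,-1.3,0,-1.45,0]' | egrep "ft_force"
python3 -m inch '[-1,5.5,0,-1.2,0,-1.45,0,-1,5.5,0,-1.1,0,-1.45,0,-1,5.5,0,-1,0,-1.45,0,-1,5.5,0,-1,0,-1.45,0]' | egrep "ft_force"
python3 -m inch '[-1,5.5,0,-0.9,0,-1.45,0,-1,5.5,0,-0.8,0,-1.45,0,-1,5.5,0,-0.7,0,-1.45,0,-1,5.5,0,-0.7,0,-1.45,0]' | egrep "ft_force"
python3 -c "
from h import *
go(0,-22,247,3)"
python3 chk.py
python3 - <<'E'
from h import *
from cell import snapshot
b=cv2.resize(snapshot('side')['color'][60:320,220:520],(680,589));cv2.imwrite('pics/a4.png',b[:,:,::-1])
E
```

```text
ft_force: [0.6, -1.4, -1.8]
ft_force: [1.0, -2.7, -1.6]
ft_force: [1.1, -1.4, -1.4]
t 7.05 at x r z tilt [  0.5 -33.  245.2   6. ] F(stand xyz) [ 0.4 -1.7 -1.4]
  shift [11.1 -0.5 -0.7] turn [ 0. -3. -0.]
(array([474.5,  78. ]), array([196. ,  98.3]), 25.1, np.int32(2730))
(array([473.7,  78.3]), array([194.4,  96.1]), 24.9, np.int32(2586))
```

View pics/a4.png

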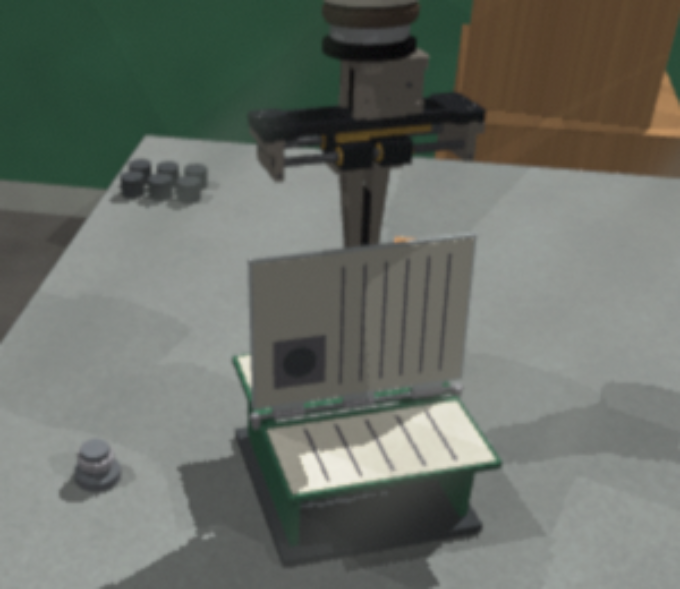

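The leaf, with corners (250,262) to (475,238), is nearly upright and the stand hasn't moved. Next: tool vertical, then follow the arc with the fingertip on the face.

```bash

python3 -m inch '[-1,5,0,0.5,0,-1.5,0,-1,5,0,0.5,0,-1.5,0,-1,5,0,1,0,-1.5,0,-1,5,0,1,0,-1.5,0]' | egrep "ft_force"
python3 - <<'E'
from h import *
go(0,-12.5,239,0)
t=np.radians(np.arange(85,181,5));s=135
p=np.stack([-s*np.cos(t)-3.5*np.sin(t)-9,104+s*np.sin(t)-3.5*np.cos(t)],1)
for a,b,c in zip(np.degrees(t),p,np.diff(p,axis=0,prepend=p[:1])):print(round(a),b.round(0),"per half",(c*[.5,-.5]).round(1))
E
```

```text
ft_force: [1.4, -2.2, 1.5]
t 7.55 at x r z tilt [ 7.000e-01 -1.310e+01  2.437e+02 -1.000e-01] F(stand xyz) [ 0.3 -2.6  1.5]
  shift [ 0.6 -0.7  4.7] turn [0.  0.1 0. ]
85 [-24. 238.] per half [ 0. -0.]
90 [-13. 239.] per half [ 5.9 -0.4]
95 [ -1. 239.] per half [5.9 0.1]
100 [ 11. 238.] per half [5.9 0.6]
105 [ 23. 235.] per half [5.8 1.1]
110 [ 34. 232.] per half [5.7 1.6]
115 [ 45. 228.] per half [5.5 2.1]
120 [ 55. 223.] per half [5.3 2.6]
125 [ 66. 217.] per half [5. 3.]
130 [ 75. 210.] per half [4.8 3.5]
135 [ 84. 202.] per half [4.4 3.9]
140 [ 92. 193.] per half [4.1 4.2]
145 [100. 184.] per half [3.7 4.6]
150 [106. 175.] per half [3.3 4.9]
155 [112. 164.] per half [2.9 5.2]
160 [117. 153.] per half [2.4 5.4]
165 [120. 142.] per half [1.9 5.6]
170 [123. 131.] per half [1.4 5.7]
175 [125. 119.] per half [0.9 5.8]
180 [126. 108.] per half [0.4 5.9]
```

```bash

python3 -m inch '[-1,5.9,0,1,0,0,0,-1,5.9,0,1,0,0,0,-1,5.9,0,1.3,0,0,0,-1,5.9,0,1.3,0,0,0]' | egrep "ft_force"
python3 -m inch '[-1,5.8,0,1.5,0,0,0,-1,5.8,0,1.6,0,0,0,-1,5.7,0,1.8,0,0,0,-1,5.7,0,1.9,0,0,0]' | egrep "ft_force"
python3 -m inch '[-1,5.5,0,2.1,0,0,0,-1,5.5,0,2.1,0,0,0,-1,5.3,0,2.6,0,0,0,-1,5.3,0,2.6,0,0,0]' | egrep "ft_force"
python3 - <<'E'
from h import *
go(0,66,217,0)
from cell import snapshot
b=cv2.resize(snapshot('side')['color'][60:320,220:520],(680,589));cv2.imwrite('pics/a5.png',b[:,:,::-1])
E
```

```text
ft_force: [1.2, -1.5, 2.1]
ft_force: [1.0, -0.9, 1.5]
ft_force: [1.2, -1.5, 0.3]
t 8.75 at x r z tilt [5.000e-01 5.540e+01 2.223e+02 1.000e-01] F(stand xyz) [ 0.5 -1.8  0.3]
  shift [10.6 -0.5  5.3] turn [-0.  -0.1  0. ]
```

View pics/a5.png

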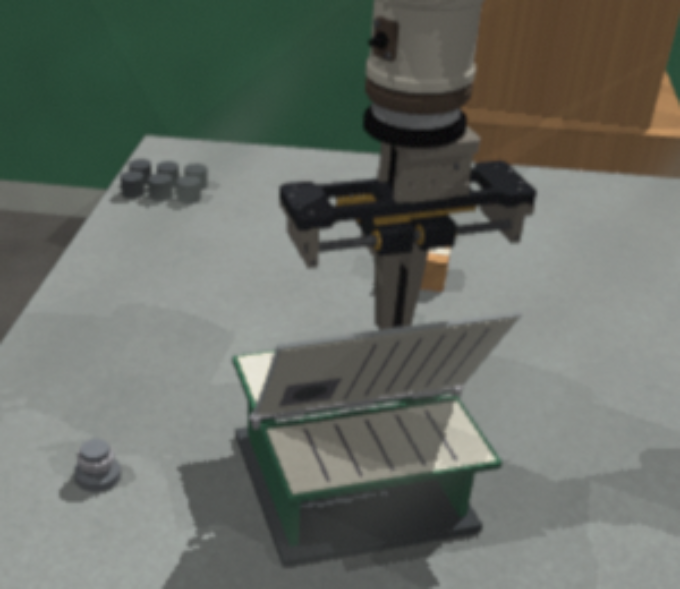

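The leaf is now past vertical at about 120°, free edge at (280,345)–(518,318), with the finger behind it and the stand still in place. I'll continue along the arc and slow down near the end.

```bash

python3 -m inch '[-1,5,0,3,0,0,0,-1,5,0,3,0,0,0,-1,4.8,0,3.5,0,0,0,-1,4.8,0,3.5,0,0,0]' | egrep "ft_force"
python3 -m inch '[-1,4.4,0,3.9,0,0,0,-1,4.4,0,3.9,0,0,0,-1,4.1,0,4.2,0,0,0,-1,4.1,0,4.2,0,0,0]' | egrep "ft_force"
python3 -m inch '[-1,3.7,0,4.6,0,0,0,-1,3.7,0,4.6,0,0,0,-1,3.3,0,4.9,0,0,0,-1,3.3,0,4.9,0,0,0]' | egrep "ft_force"
python3 -m inch '[-1,2.2,0,3.9,0,0,0,-1,2.2,0,3.9,0,0,0,-1,1.9,0,4,0,0,0,-1,1.9,0,4,0,0,0]' | egrep "ft_force"
python3 - <<'E'
from h import *
go(0,117,153,0)
E
python3 chk.py
```

```text
ft_force: [0.6, -0.8, 0.5]
ft_force: [-0.4, -1.3, 0.8]
ft_force: [0.5, -1.4, 0.5]
ft_force: [0.6, -0.6, 0.9]
t 10.4 at x r z tilt [6.000e-01 1.140e+02 1.585e+02 1.000e-01] F(stand xyz) [ 0.3 -0.8  0.9]
  shift [ 3.  -0.6  5.5] turn [ 0.  -0.1 -0. ]
(array([474.5,  78. ]), array([196. ,  98.3]), 25.1, np.int32(2730))
(array([546. , -21.8]), array([149.1, 104.2]), 24.2, np.int32(1224))
```

```bash

python3 -m inch '[-1,1.6,0,4,0,0,0,-1,1.5,0,4,0,0,0,-1,1.4,0,4,0,0,0,-1,1.3,0,4,0,0,0]' | egrep "ft_force"
python3 -m inch '[-1,1.1,0,4,0,0,0,-1,1,0,4,0,0,0,-1,0.8,0,3.5,0,0,0,-1,0.6,0,3,0,0,0]' | egrep "ft_force"
python3 -m inch '[-1,0.5,0,2.5,0,0,0,-1,0.4,0,2.5,0,0,0,-1,0.3,0,2,0,0,0,-1,0.2,0,2,0,0,0]' | egrep "ft_force"
python3 -m inch '[-1,0.2,0,2,0,0,0,-1,0.1,0,1.5,0,0,0]' | egrep "ft_force"
python3 - <<'E'
from h import *
go(0,126,108,0)
E
```

```text
ft_force: [-0.2, 0.1, 1.5]
ft_force: [0.2, -0.2, 0.5]
ft_force: [0.5, -0.3, 1.4]
ft_force: [-0.1, -0.5, 0.0]
t 11.85 at x r z tilt [5.000e-01 1.249e+02 1.156e+02 1.000e-01] F(stand xyz) [-0.3 -0.4  0. ]
  shift [ 1.1 -0.5  7.6] turn [ 0.  -0.1 -0. ]
```

```bash

for i in 1 2; do :; done
python3 -m inch '[-1,0.2,0,1.5,0,0,0,-1,0.1,0,1.5,0,0,0]' | egrep "ft_force|pos"
python3 -m inch '[-1,0,0,1.5,0,0,0,-1,0,0,1.5,0,0,0]' | egrep "ft_force|pos"
python3 -m inch '[-1,0,0,1,0,0,0]' | egrep "ft_force|pos"
python3 -m inch '[-1,0,0,0.7,0,0,0,-1,0,0,0,0,0,0]' | egrep "ft_force|pos"

```

```text
position: [0.4458, 0.1378, 0.1127]
ft_force: [0.7, -0.2, 0.6]
position: [0.4458, 0.1378, 0.1097]
ft_force: [-0.5, 0.5, 1.8]
position: [0.4457, 0.1379, 0.1086]
ft_force: [0.9, 0.5, 1.2]
position: [0.4457, 0.1378, 0.1079]
ft_force: [-0.5, -0.1, -0.6]
```

```bash

python3 -m inch '[-1,0,0,0.5,0,0,0,-1,0,0,0.5,0,0,0]' | egrep "ft_force|pos"
python3 -m inch '[-1,0,0,0.5,0,0,0,-1,0,0,0,0,0,0]' | egrep "ft_force|pos"
python3 - <<'E'
from h import *
from cell import snapshot
s=snapshot('side');P=cloud(s)
hsv=cv2.cvtColor(s["color"],cv2.COLOR_RGB2HSV)
q=(P-H);a,b=q@SX,q@SY
m=(abs(a)<.1)&(b>.02)&(b<.155)&(abs(P[...,2]-.107)<.02)&~((abs(a)<.04)&(b>.09))
A=np.c_[a[m],b[m],np.ones(m.sum())];c=np.linalg.lstsq(A,P[m][:,2],rcond=None)[0]
print(m.sum(),"slope x,y deg",np.degrees(c[:2]),"z spine",c[2],"z at edge",c[2]+.16*c[1])
b=cv2.resize(s['color'][100:320,220:520],(800,587));cv2.imwrite('pics/a6.png',b[:,:,::-1])
E
```

```text
position: [0.4457, 0.1378, 0.1078]
ft_force: [-3.6, 0.1, 10.1]
position: [0.4457, 0.1378, 0.1078]
ft_force: [-4.9, 0.0, 10.2]
2601 slope x,y deg [0.04890976 0.01277234] z spine 0.10863598623688642 z at edge 0.10867165333488683
```

View pics/a6.png

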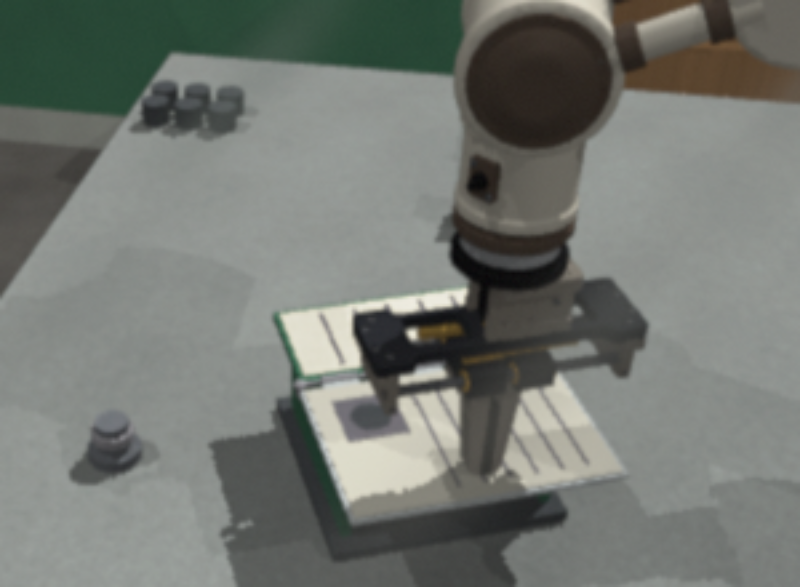

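The leaf, with corners (297,388), (348,523) and (625,472), lies flat on the +y rest: the fit gives a slope of about 0° and a top height of 108.6 mm, and the tip meets the stop at 10 N. Now I'll lift straight up and check.

```bash

python3 -m inch '[-1,0,0,-2,0,0,0,-1,0,0,-5,0,0,0,-1,0,0,-20,0,0,0,-1,0,0,-30,0,0,0,-1,0,0,-30,0,0,0]' | egrep "ft_force|pos"
python3 -m inch '[-1,0,0,-30,0,0,0,-1,0,0,-20,0,0,0,-1,0,0,0,0,0,0,-1,0,0,0,0,0,0,-1,0,0,0,0,0,0]' | egrep "ft_force|pos|clock"
python3 - <<'E'
from h import *
from cell import snapshot
for n in('side','scene'):
    s=snapshot(n);P=cloud(s);q=(P-H);a,b=q@SX,q@SY
    m=(abs(a)<.1)&(b>.02)&(b<.155)&(abs(P[...,2]-.107)<.03)
    A=np.c_[a[m],b[m],np.ones(m.sum())];c=np.linalg.lstsq(A,P[m][:,2],rcond=None)[0]
    print(n,m.sum(),"slope deg",np.degrees(c[:2]),c[2])
    m=(abs(P[...,2]-.1015)<.004)&(abs(a)<.11)&(b<-.02)&(b>-.13)
    if m.sum()>300:
        r=cv2.minAreaRect((P[m][:,:2]*1e3).astype(np.float32));print("  -y rest centre",r[0],r[1],r[2],"expected",((H-SY*.06)*1e3)[:2])
E
```

```text
position: [0.4453, 0.1376, 0.1942]
ft_force: [-0.3, 0.1, -0.0]
clock: 14.0
position: [0.4449, 0.1375, 0.2418]
ft_force: [0.3, -0.1, -0.4]
side 4330 slope deg [ 0.04943009 -0.02103637] 0.10872626392582452
  -y rest centre (528.983642578125, -35.99445343017578) (200.77333068847656, 94.8309555053711) 24.838239669799805 expected [523.2621488  -30.42264086]
scene 3487 slope deg [ 0.11345913 -0.17826474] 0.10842020799196486
  -y rest centre (529.4235229492188, -36.788604736328125) (200.33154296875, 96.58905792236328) 24.724794387817383 expected [523.2621488  -30.42264086]
```

```bash
python3 -c "
from cell import sign_off
print(sign_off())"
```

```text
the job is handed in; nothing more can be done
None
```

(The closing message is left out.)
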